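# Load a batch of test cassettes and set the batch dial

### The job

Close up the four test cassettes lying on the reader's deck: push them together with the aligning bar, not with the fingers, into a tight flat row against the face of the reading head, and leave the bar standing square against the row. Then tell the reader how many there are: turn its dial clockwise, click by click, to four (four clicks on from its anticlockwise end stop, which is zero, marked by the long tick), without ever going past four. Leave the other things on the bench where they are.

Things in the scene. Friction and masses are not known exactly. Their poses are not given: they have to be found in the camera images.
- reader: Fixed cassette reader. Origin on the worktop, x from the open deck edge to the head, y left, z up. Dark steel deck: top z = 10, x -120 to 80, y -65 to 65 mm. White reading head: upright face at x = 85, 136 wide, 50 high, 65 mm deep. White dial housing, right: x -71 to 41, y -197 to -93, top z = 45 mm; a 30 mm high duct (x 35 to 95, y -105 to -65) joins it to the head.
- fence (a point): Foot of the reading head's front face, at the middle of its width, at deck height; axes as the reader's.
- dial (a joint): Dial angle, rad: 0 at the anticlockwise end stop, growing clockwise from above. Spring detents (clicks) every 30 degrees (0.5236 rad), positions zero to six, six being the other stop. Starts at zero or one (rarely balanced between them). Leaving a detent takes about 0.16 N m; past half-way the dial is drawn into the next. Let go, it settles in the nearest detent and stays (within 0.02 rad of half-way it may balance).
- dial_grip (a point): On the dial's upright axis, 64 mm above the worktop, mid-height of its grip: a black bar 14 mm thick (pinch it here), 46 long, 30 high. Under it a skirt, 52 mm across, 4 thick, on the housing. Axes turn with the dial: y to the pointer end (white line), x across the 14 mm, z up. At joint 0 they are the reader's: the pointer looks along its y to the long tick; six short ones follow clockwise.
- bar: Loose aluminium aligning bar, about 200 g, standing on the worktop at the left. Foot 26 (x) by 110 (y, its length) by 12 mm high, its upright long sides push; on it a grip rib 14 mm thick (x), 80 long (y), from 12 to 47 mm height. Origin at the centre of the underside, z up. Both long sides are alike.
- cassette_1: White plastic test cassette, 13 x 65 x 4 mm, 15 g, lying flat on the reader's deck; origin at the centre of its underside, z up, y along its length.
- cassette_2: White plastic test cassette, 13 x 65 x 4 mm, 15 g, lying flat on the reader's deck; origin at the centre of its underside, z up, y along its length.
- cassette_3: White plastic test cassette, 13 x 65 x 4 mm, 15 g, lying flat on the reader's deck; origin at the centre of its underside, z up, y along its length.
- cassette_4: White plastic test cassette, 13 x 65 x 4 mm, 15 g, lying flat on the reader's deck; origin at the centre of its underside, z up, y along its length.
- reagent_bottle: Bystander, to be left where it is: brown bottle with a blue cap, 60 x 60 x 98 mm, standing at the right; origin under its centre.
- timer: Bystander, to be left where it is: white countdown timer, 62 x 62 x 18 mm, lying in front at the left; origin under its centre.
- foam_rack: Bystander, to be left where it is: white foam rack with capped tubes, 60 x 48 x 75 mm, at the right; origin under its centre.
- marker: Bystander, to be left where it is: black marker pen, 12 x 137 x 13 mm, lying to the right of the reader; origin under its centre.
There are look-alikes about, which are no part of the job. There is more than one size of the bar; the one meant has the size given above.

How it is judged (in metres and radians):
On the way, in this order (a step that is already met when the one before it is completed fails the run):
1. the four cassettes are pushed into a tight row against the reading head by the bar (x of bar in the frame of reader between 0.012 and 0.03 m and angle between the x axis of bar and the x axis of reader, either way round below 0.08 rad and z of bar in the frame of reader below 0.0135 m and angle between bar's own z axis and vertical below 0.06 rad and y of bar in the frame of reader between -0.035 and 0.035 m and x of cassette_1 in the frame of reader between 0.027 and 0.083 m and y of cassette_1 in the frame of reader between -0.035 and 0.035 m and z of each of cassette_1, cassette_2, cassette_3, cassette_4 in the frame of reader below 0.0125 m and angle between each of cassette_1, cassette_2, cassette_3, cassette_4's own z axis and vertical below 0.1 rad and angle between the x axis of each of cassette_1, cassette_2, cassette_3, cassette_4 and the x axis of reader, either way round below 0.1 rad and x of cassette_2 in the frame of reader between 0.027 and 0.083 m and y of cassette_2 in the frame of reader between -0.035 and 0.035 m and x of cassette_3 in the frame of reader between 0.027 and 0.083 m and y of cassette_3 in the frame of reader between -0.035 and 0.035 m and x of cassette_4 in the frame of reader between 0.027 and 0.083 m and y of cassette_4 in the frame of reader between -0.035 and 0.035 m), for 0.2 s.
2. the dial stands at four (value of joint dial between 1.9744 and 2.2144 rad and velocity of joint dial between -0.1 and 0.1 rad/s), for 0.3 s.
At the end, for the whole second after the job is handed in: Cassettes flat on the deck in one row against the head, square within 0.10 rad, within 35 mm of the midline; bar upright on the deck, at rest, square within 0.08 rad, within 35 mm of the midline, row closed to 7 mm in all; dial at rest within 0.12 rad of the fourth detent (all of step 1 and all of step 2 and linear speed of bar below 0.01 m/s); the robot touches nothing.
It fails at once if the dial is turned past four (value of joint dial above 2.45 rad).
It fails at once if the fingers touch a cassette (contact force between the fingers and cassette_1 above 0.5 N or contact force between the fingers and cassette_2 above 0.5 N or contact force between the fingers and cassette_3 above 0.5 N or contact force between the fingers and cassette_4 above 0.5 N).
It fails at once if a bystander is moved (distance of any of reagent_bottle, timer, foam_rack, marker from where it was at the start of the episode above 0.02 m).
It also fails if it takes over 64 s, if anything falls off the work surface, if the arm or the gripper's body presses on something with over 40 N, if the wrist force passes 120 N, or if a joint passes its speed limit or range.

### The arm

A 7-joint arm with a two-finger parallel gripper is mounted at the origin on the work surface; the furniture and walls round the work are solid. World frame = base frame: x ahead of the robot, y to its left, z up, the work surface at z = 0. Lengths are in mm, angles in rad, forces in N, time in s.
With the tool pointing down it reaches from about 425 to 975 mm from the base axis. Payload 16.7 kg.
Tool frame: the origin (TCP) lies between the finger pads; the fingertips stand 22 mm ahead of it and the grasp point (between the pads) lies 3 mm ahead of it (finger_overhang is the distance from the TCP to the fingertips, in mm); z points along the fingers, y is the line along which they close (so a half turn about z gives the same grasp; the last joint's range is limited). The gripper opens to 85 mm and grips with 20 to 120 N. Pads are 22 mm wide; open, the fingers measure 114 mm over their backs; the gripper's body (76 mm by 85 mm) begins 54 mm behind the grasp point. The pads swing forward as they close: fully open they stand 13 mm farther back than shut.
Start: joints at [1.185, 0.426, 0.074, 1.606, -0.034, 1.111, -0.067], TCP at [157.664, -656.292, 253.302] pointing down, gripper open.
Joint ranges: [-2.85, 2.85], [-0.5, 2.14], [-1.23, 1.37], [0.21, 2.46], [-1.02, 4.16], [0.16, 2.05], [-2.73, 2.73]. Speed limits (rad/s): [1.89, 1.89, 2.39, 2.39, 3.01, 3.01, 3.01].

### API

Orientations are given as [roll, pitch, yaw] about the fixed x, y, z axes, in that order (R = Rz(yaw) Ry(pitch) Rx(roll)).
In Python, from rig import get_state, grab_frame, hand_in, finger_overhang gives the robot as it stands. The module is installed in compiled form; this text tells all that it offers.
- The arm moves only by the tool jog_arm, never from a script. Its argument "series" is a list that holds one entry, the list of rows, each a list of 7 numbers: the opening, from 0 (shut) to 1 (fully open), then the shift along the world's x, y, z in cm, then the turn, a rotation vector about the world's x, y, z in rad. In form: [[[claw, x, y, z, ax, ay, az], ...]]. A call has 1 to 12 rows; each row shifts and turns the commanded pose from where the row before left it; what a row does not reach is not made up. A row lasts 1/12 s, in which the tool goes at most 41.7 mm and 7.16 degrees, less where a joint would pass 70% of its speed; a pose out of reach is approached as far as the arm can. A call is refused whole if a number of a shift passes 4.17 or a number of a turn 0.125, either way. A call with a gripper value outside its range is refused whole. The fingers move at their own pace and stop on an object; the grip force is fixed at half the most. Time passes only in rows, so rows that do not move let the fingers close. It gives the time, the measured TCP pose, the force, the opening and the grip force at its end, in the units of the state.
- get_state(): the state, without advancing time (a new reading comes with each control period).
- grab_frame(name): name is "scene" or "top" or "wrist"; returns a dict with "color" (480x640x3 uint8, red, green, blue), "vertical_fov" (degrees; the focal length in pixels is half the picture's height over the tangent of half this angle, whatever the lens; pixels are square), "cx", "cy" (the principal point, pixels), "extrinsics" (4x4, takes a point from camera to world coordinates). Camera axes: x right, y up, looking along -z (the intrinsics and any distortion apply to the point x, -y, -z); pixel columns grow to the right and rows downward; lengths in mm; the calibration is good to about 2 mm. A picture is of the moment at which its call begins. There is no depth.
- hand_in(): hands the job in; it is judged then, once.
The state is a dict: "time": time; "joint_positions": joint angles; "qvel": joint speeds; "tau": joint torques, N m; "tcp_pos": TCP position; "tool_rot": TCP orientation; "contact_force": force on the tool from outside, world axes, zero at the start; "torque": the same for the moment, N m; "grip_width": finger opening in mm; "grasp_force": force on a finger pad.
Only numpy, scipy, OpenCV 4.12 (cv2) and the standard library are available. Lean on these libraries where they do the work, as an engineer would, in place of code of your own. Each camera call takes 0.05 s, during which the arm holds its last target. There are 200 camera calls.

## Working session

There is one attempt and no reset: what is moved stays moved. The work goes in short steps, Python scripts to look and compute and a tool call to move; the robot and the scene stay as the last step left them, time stands still between calls to the robot, and variables do not carry over. Pictures are saved under pics/ and viewed, at most 12 in all, crops included, and the job is handed in when it is done.

Besides the shell and the picture viewer there is one more tool, called after "Emit:" as a command line: name --argument value ..., lists and objects as JSON in quotes. jog_arm: Moves the arm, as the interface text tells. Its arguments: {"type":"object","properties":{"series":{"type":"array"}},"required":["series"]}

```bash
mkdir -p pics
cat > h.py <<'E'
import numpy as np, cv2
from rig import get_state, grab_frame, hand_in, finger_overhang
def snap(name,fn):
    f=grab_frame(name); cv2.imwrite('pics/'+fn+'.png',f['color'][:,:,::-1]); np.savez('pics/'+fn+'.npz',**{k:np.array(v) for k,v in f.items()}); return f
def load(fn): return dict(np.load('pics/'+fn+'.npz'))
def ray(f,u,v,z):
    F=240/np.tan(np.radians(float(f['vertical_fov']))/2)
    E=np.array(f['extrinsics']); d=E[:3,:3]@np.array([(u-f['cx'])/F,-(v-f['cy'])/F,-1]); o=E[:3,3]
    return o+d*(z-o[2])/d[2]
def proj(f,p):
    F=240/np.tan(np.radians(float(f['vertical_fov']))/2)
    E=np.array(f['extrinsics']); c=E[:3,:3].T@(np.array(p)-E[:3,3])
    return np.array([f['cx']+F*c[0]/-c[2], f['cy']-F*c[1]/-c[2]])
E
python3 - <<'E'
from h import *
for n in('top','scene'):
    f=snap(n,n); print(n,{k:v for k,v in f.items() if k!='color'})
print(get_state())
E
```

```text
top {'vertical_fov': 45.635649295040686, 'cx': 315.17994017854215, 'cy': 234.87178344129532, 'extrinsics': array([[-1.38026104e-02,  9.94359338e-01, -1.05161758e-01,
         2.93177961e+02],
       [-9.99891735e-01, -1.42622666e-02, -3.62015603e-03,
         2.36496359e+01],
       [-5.09958100e-03,  1.05100406e-01,  9.94448540e-01,
         1.45591287e+03],
       [ 0.00000000e+00,  0.00000000e+00,  0.00000000e+00,
         1.00000000e+00]])}
scene {'vertical_fov': 53.726580382500266, 'cx': 308.95958494395194, 'cy': 236.82060826771541, 'extrinsics': array([[-7.45376012e-01,  2.55001893e-01, -6.15945318e-01,
        -4.30617074e+02],
       [-6.66644034e-01, -2.85916560e-01,  6.88358520e-01,
         9.94902247e+02],
       [-5.76240686e-04,  9.23702200e-01,  3.83110836e-01,
         6.31022752e+02],
       [ 0.00000000e+00,  0.00000000e+00,  0.00000000e+00,
         1.00000000e+00]])}
{'time': 0.1, 'joint_positions': array([ 1.18550638,  0.42663662,  0.07385896,  1.60652021, -0.03408314,
        1.11080509, -0.06711808]), 'qvel': array([-0.00036082, -0.00213338, -0.00080157, -0.0026996 ,  0.00040001,
       -0.00211234, -0.00079848]), 'tau': array([ 6.75035742e-03, -9.51539469e+01,  3.77064407e+00, -4.64410722e+01,
        1.96145073e-02,  6.54844480e-03, -1.36337494e-04]), 'tcp_pos': array([ 157.57948883, -656.00789575,  252.71276061]), 'tool_rot': array([-3.14048645e+00,  9.26058795e-05,  2.35743055e-01]), 'contact_force': array([-0.53900017, -0.41188604, -0.37205252]), 'torque': array([-0.02882593, -0.01381331, -0.00923593]), 'grasp_force': 0.0, 'grip_width': 85.05852829445382}
```

View pics/top.png

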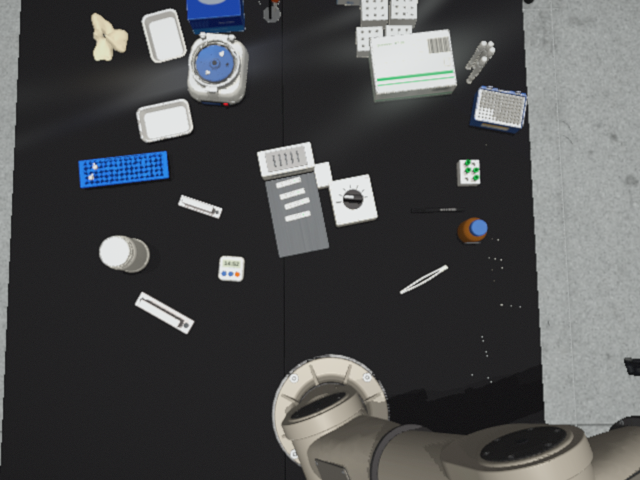

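View pics/scene.png

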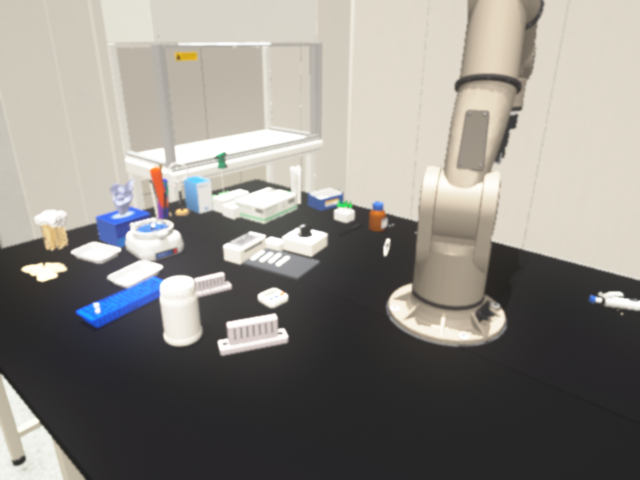

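Run:
```python
from h import *
f=load('top'); im=f['color'][:,:,::-1]
c=im[130:280,170:390]; c=cv2.resize(c,(792,540),interpolation=cv2.INTER_CUBIC); cv2.imwrite('pics/crop.png',c)
g=im.min(2); m=((g>110)*255).astype(np.uint8)
n,l,s,ce=cv2.connectedComponentsWithStats(m[130:350,60:400])
for i in range(1,n):
    if s[i,4]<60: continue
    ys,xs=np.where(l==i); r=cv2.minAreaRect(np.array([xs+60,ys+130]).T.astype(np.float32))
    b=cv2.boxPoints(r); P=np.array([ray(f,u,v,12)[:2] for u,v in b])
    e1,e2=P[1]-P[0],P[2]-P[1]; L=e1 if np.hypot(*e1)>np.hypot(*e2) else e2
    print(np.round(r[0]),s[i,4],'ctr',P.mean(0).round(1),'dims',np.hypot(*e1).round(1),np.hypot(*e2).round(1),'longdir',np.degrees(np.arctan2(L[1],L[0])).round(1))
m=((abs(im.astype(int).mean(2)-105)<40)*255).astype(np.uint8)[165:260,260:335]
m=cv2.morphologyEx(m,cv2.MORPH_OPEN,np.ones((3,3)))
cs=max(cv2.findContours(m,0,2)[0],key=cv2.contourArea)+np.array([260,165])
b=cv2.boxPoints(cv2.minAreaRect(cs.astype(np.float32))); print('deck',b.round(1),[ray(f,u,v,10)[:2].round(1) for u,v in b])
```

```text
[165. 136.] 431 ctr [710.9 415.3] dims 135.4 29.3 longdir -90.9
[319. 194.] 7283 ctr [553.6  18.4] dims 273.8 280.9 longdir -169.6
[200. 206.] 476 ctr [523.6 324.1] dims 28.5 112.9 longdir -109.3
[124. 253.] 1174 ctr [407.1 516.3] dims 85.0 129.1 longdir -102.1
[231. 268.] 589 ctr [364.4 243.5] dims 63.2 64.3 longdir -94.9
[164. 312.] 876 ctr [255.4 411.6] dims 38.7 155.2 longdir -119.8
deck [[262.6 176.9]
 [313.  166.8]
 [329.1 247.6]
 [278.7 257.7]] [array([598.3, 162.4]), array([622.8,  32.2]), array([413.1,  -6.1]), array([389.2, 122.3])]
```

View pics/crop.png

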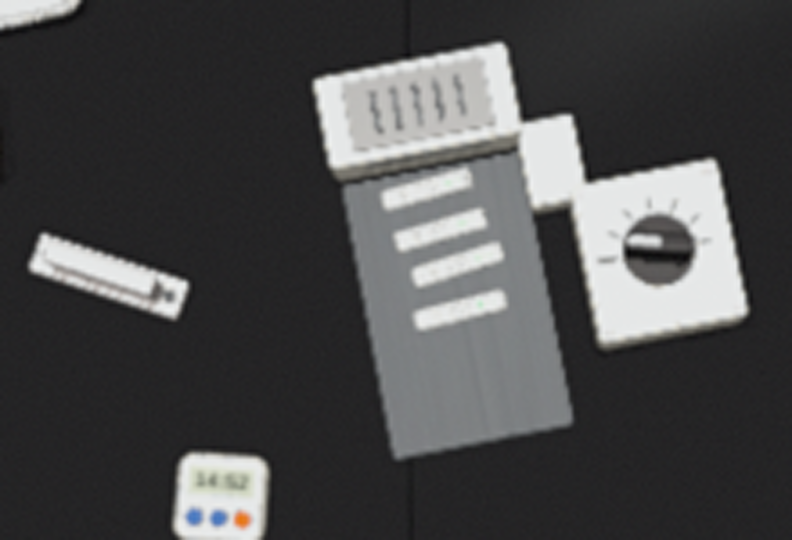

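The two bar candidates in the top image are at (200,207), about 113x28 mm, and at (164,313), about 155x39 mm. The other white things are the tray at (165,120), the timer at (231,268) and the head at (287,160). I choose (200,207), since its size matches 110x26. In the crop the deck holds four cassettes at crop pixels (427,190), (440,230), (457,265) and (460,310). The dial is at (660,247) with its pointer about one tick past the long tick. Next I move over the reader for a wrist view.

Emit:
jog_arm --series '[[[1,2.7,2.95,0.5,0,0,0.08],[1,2.7,2.95,0.5,0,0,0.08],[1,2.7,2.95,0.5,0,0,0.08],[1,2.7,2.95,0.5,0,0,0.08],[1,2.7,2.95,0.5,0,0,0.08],[1,2.7,2.95,0.5,0,0,0.08],[1,2.7,2.95,0.5,0,0,0.08],[1,2.7,2.95,0.5,0,0,0.08],[1,2.7,2.95,0.5,0,0,0.08],[1,2.7,2.95,0.5,0,0,0.08],[1,2.7,2.95,0.5,0,0,0.08],[1,2.7,2.95,0.5,0,0,0.08]]]'

```text
time: 1.1
tcp_pos: [482.5, -300.6, 313.5]
tool_rot: [-3.141, 0.0, 1.2]
contact_force: [1.4, 0.3, 0.1]
grip_width: 85.6
grasp_force: 0.0
```

Emit:
jog_arm --series '[[[1,0,4.0,0.3,0,0,0],[1,0,4.0,0.3,0,0,0],[1,0,4.0,0.3,0,0,0],[1,0,4.0,0.3,0,0,0],[1,0,4.0,0.3,0,0,0],[1,0,4.0,0.3,0,0,0],[1,0,4.0,0.3,0,0,0],[1,0,0,0,0,0,0],[1,0,0,0,0,0,0]]]'

```text
time: 1.85
tcp_pos: [481.5, -20.1, 334.5]
tool_rot: [3.141, -0.0, 1.2]
contact_force: [0.2, -0.4, -0.7]
grip_width: 85.2
grasp_force: 0.0
```

Run:
```python
from h import *
f=snap('wrist','w1'); s=get_state(); print(s['time'],s['tcp_pos'],s['tool_rot'],s['joint_positions'].round(2)); print(f['extrinsics'].round(2),f['vertical_fov'])
```

```text
1.9 [481.52094856 -21.84133215 334.2316397 ] [-3.14152128e+00  3.00152332e-04  1.19731282e+00] [ 0.42  0.07 -0.53  1.89  0.04  1.19 -0.49]
[[ 9.3000e-01  3.4000e-01  1.1000e-01  5.1149e+02]
 [-3.6000e-01  8.8000e-01  3.0000e-01  5.4620e+01]
 [ 0.0000e+00 -3.2000e-01  9.5000e-01  4.5588e+02]
 [ 0.0000e+00  0.0000e+00  0.0000e+00  1.0000e+00]] 65.18704834351848
```

View pics/w1.png

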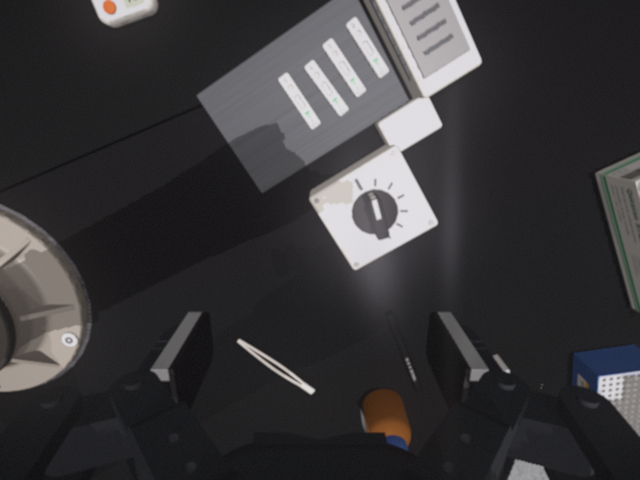

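The wrist view shows the deck's front corners at (199,97) and (263,192), cassettes at (300,100), (327,88), (345,67) and (368,47), the dial at (375,211) and the long tick at (359,183). Now I measure the reader frame.

Run:
```python
from h import *
f=load('w1'); im=f['color']; g=im.min(2)
a=ray(f,199,97,10)[:2]; b=ray(f,263,192,10)[:2]
yd=(a-b)/np.hypot(*(a-b)); xd=np.array([yd[1],-yd[0]])
print('deck front',a.round(1),b.round(1),np.hypot(*(a-b)).round(1),'yaw',np.degrees(np.arctan2(xd[1],xd[0])).round(2),'origin',((a+b)/2+120*xd).round(1))
m=((g>125)*255).astype(np.uint8)
n,l,s,ce=cv2.connectedComponentsWithStats(m)
cs=[]
for i in range(1,n):
    if s[i,4]<200: continue
    ys,xs=np.where(l==i); r=cv2.minAreaRect(np.array([xs,ys]).T.astype(np.float32)); bp=cv2.boxPoints(r)
    if 250<r[0][0]<480 and r[0][1]<260:
        z=14 if s[i,4]<1500 else 45
        P=np.array([ray(f,u,v,z)[:2] for u,v in bp]); e=[P[1]-P[0],P[2]-P[1]]; L=max(e,key=lambda q:np.hypot(*q)); L=L*np.sign(L[1])
        print(np.round(r[0]),s[i,4],z,P.mean(0).round(1),[np.hypot(*q).round(1) for q in e],'xyaw',(np.degrees(np.arctan2(L[1],L[0]))-90).round(1)); cs.append(P.mean(0))
# reader estimate
th=np.radians(10.5); X=np.array([np.cos(th),np.sin(th)]); Y=np.array([-X[1],X[0]])
for O in [((a+b)/2+120*X)]:
    for c in cs: d=c-O; print('reader xy',(d@X).round(1),(d@Y).round(1))
    for nm,u,v,z in[('skirt',375,212,49),('ltick',359,183,45)]:
        p=ray(f,u,v,z)[:2]; print(nm,p.round(1),((p-O)@X).round(1),((p-O)@Y).round(1))
    D=O+X*-15+Y*-145; print('dial pred',D,proj(f,[*D,49]),proj(f,[*D,79]))
c=im[150:290,290:460][:,:,::-1]; cv2.imwrite('pics/dial.png',cv2.resize(c,None,fx=4,fy=4,interpolation=cv2.INTER_CUBIC))
```

```text
deck front [394.8 120.1] [417.7  -3.3] 125.5 yaw 10.49 origin [524.2  80.3]
[399. 133.] 15922 45 [575.7  -6.6] [np.float64(285.4), np.float64(124.8)] xyaw -39.8
[367.  47.] 1023 14 [584.8  98.5] [np.float64(15.5), np.float64(68.1)] xyaw 15.6
[344.  67.] 984 14 [554.9  89. ] [np.float64(15.3), np.float64(68.0)] xyaw 15.9
[326.  88.] 939 14 [529.9  77.2] [np.float64(15.4), np.float64(67.9)] xyaw 17.5
[299. 100.] 901 14 [497.2  75.6] [np.float64(15.4), np.float64(67.0)] xyaw 13.8
reader xy 34.8 -94.8
reader xy 62.8 6.8
reader xy 31.8 3.0
reader xy 5.0 -4.1
reader xy -27.4 0.3
skirt [533.1 -64.2] -17.6 -143.6
ltick [527.3 -27.8] -16.6 -106.9
dial pred [535.90309325 -65.02378775] [377.66448617 211.81157236] [381.99481421 218.88986797]
```

View pics/dial.png

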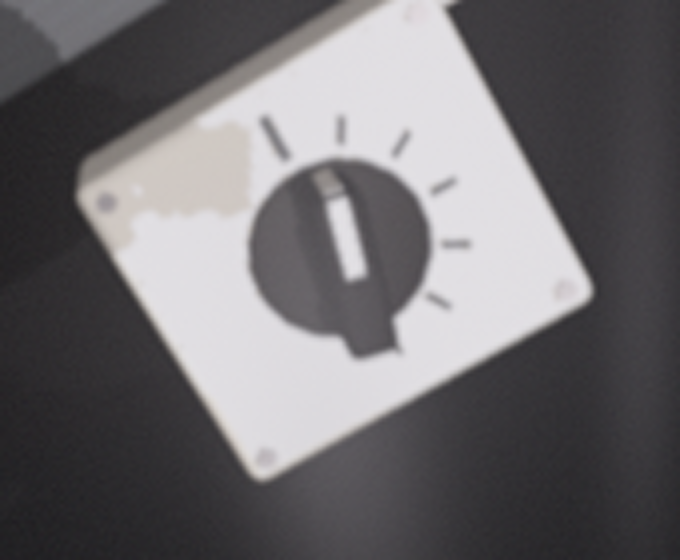

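The crop shows the white line from (325,175) to (355,280), with the long tick at (275,137) and the first short tick at (340,130), both around the centre (340,247). The pointer may be half-way between the two, so I work out the angle.

Run:
```python
from h import *
f=load('w1'); q=lambda u,v,z: ray(f,290+u/4,150+v/4,z)[:2]
an=lambda d: np.degrees(np.arctan2(d[1],d[0])).round(1)
c=q(340,247,49)
print('pointer',an(q(335,197,79)-q(355,281,79)), an(q(355,350,79)-q(355,350,79)))
for t in [(275,137),(340,130),(402,144),(444,187),(455,244),(438,301)]: print(an(q(*t,45)-c))
print('tickdir0',an(q(264,117,45)-q(287,159,45)),'tick1dir',an(q(341,117,45)-q(340,144,45)))
t=load('top'); h=lambda u,v,z: ray(t,170+u/3.6,130+v/3.6,z)[:2]
print('top pointer',an(h(628,238,79)-h(662,243,79)),an(h(597,261,45)-h(617,260,45)))
```

```text
pointer 84.4 0.0
100.6
70.4
38.6
8.1
-21.5
-51.2
tickdir0 98.8 tick1dir 69.3
top pointer 80.7 92.1
```

The dial is balanced half-way, with its pointer at 84° and zero at 100.5°, so it is at about 15°. Now to the bar.

Emit:
jog_arm --series '[[[1,0.42,3.46,-1.5,0,0,0.004],[1,0.42,3.46,-1.5,0,0,0.004],[1,0.42,3.46,-1.5,0,0,0.004],[1,0.42,3.46,-1.5,0,0,0.004],[1,0.42,3.46,-1.5,0,0,0.004],[1,0.42,3.46,-1.5,0,0,0.004],[1,0.42,3.46,-1.5,0,0,0.004],[1,0.42,3.46,-1.5,0,0,0.004],[1,0.42,3.46,-1.5,0,0,0.004],[1,0.42,3.46,-1.5,0,0,0.004],[1,0,0,0,0,0,0],[1,0,0,0,0,0,0]]]'

```text
time: 2.9
tcp_pos: [523.3, 324.3, 182.4]
tool_rot: [-3.139, 0.002, 1.237]
contact_force: [0.9, -1.0, 0.3]
grip_width: 85.3
grasp_force: 0.0
```

Run:
```python
from h import *
f=snap('wrist','w2'); s=get_state(); print(s['time'],s['tcp_pos'],s['tool_rot'],s['joint_positions'].round(2))
g=f['color'].min(2); m=((g>125)*255).astype(np.uint8)
n,l,st,ce=cv2.connectedComponentsWithStats(m)
for i in range(1,n):
    if st[i,4]<800: continue
    ys,xs=np.where(l==i); r=cv2.minAreaRect(np.array([xs,ys]).T.astype(np.float32)); bp=cv2.boxPoints(r)
    for z in(12,47):
        P=np.array([ray(f,u,v,z)[:2] for u,v in bp]); print(st[i,4],np.round(r[0]),z,P.mean(0).round(1),P.round(1).tolist())
```

```text
2.95 [523.85915153 322.9044871  183.12868722] [-3.14027604e+00  1.58799366e-03  1.23537045e+00] [-0.16  0.48 -0.65  1.78  0.34  1.   -1.28]
13234 [69. 56.] 12 [396.  493.1] [[370.9, 539.7], [458.9, 509.2], [425.1, 445.2], [329.1, 478.4]]
13234 [69. 56.] 47 [414.6 482. ] [[392.5, 523.0], [469.9, 496.1], [440.2, 439.8], [355.7, 469.0]]
9169 [583.  52.] 12 [738.7 377.3] [[706.9, 423.2], [778.2, 398.5], [773.5, 330.3], [696.3, 357.1]]
9169 [583.  52.] 47 [716.2 380. ] [[688.2, 420.5], [750.9, 398.7], [746.8, 338.7], [678.8, 362.3]]
4457 [320. 213.] 12 [525.4 325.6] [[531.5, 382.6], [555.8, 374.2], [520.8, 268.0], [493.5, 277.5]]
4457 [320. 213.] 47 [528.4 334.5] [[533.8, 384.7], [555.2, 377.3], [524.4, 283.9], [500.4, 292.2]]
2638 [522. 363.] 12 [656.2 132.3] [[619.4, 171.4], [648.3, 189.9], [693.4, 95.1], [663.7, 72.6]]
2638 [522. 363.] 47 [643.5 164.4] [[611.2, 198.9], [636.6, 215.1], [676.3, 131.7], [650.1, 112.0]]
4131 [411. 409.] 12 [545.4 115. ] [[494.1, 113.5], [560.0, 176.0], [596.6, 119.9], [530.9, 50.5]]
4131 [411. 409.] 47 [546.  149.2] [[500.9, 147.9], [558.9, 202.9], [591.1, 153.5], [533.3, 92.5]]
```

View pics/w2.png

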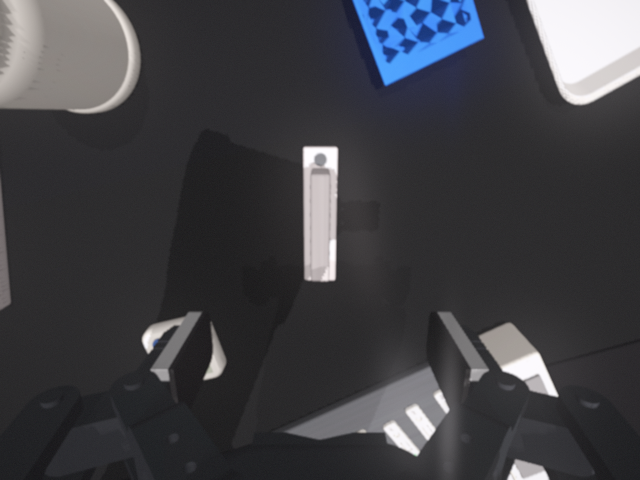

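The bar is centred at (320,213) px, at (525,325.5), and aligned with the fingers. I descend and grip.

Emit:
jog_arm --series '[[[1,0.05,0.08,-3.6,0,0,0],[1,0.05,0.08,-3.6,0,0,0],[1,0.05,0.08,-3.6,0,0,0],[1,0,0,-2.5,0,0,0],[0.6,0,0,-1.2,0,0,0],[0,0,0,0,0,0,0],[0,0,0,0,0,0,0],[0,0,0,0,0,0,0],[0,0,0,0,0,0,0],[0,0,0,0,0,0,0],[0,0,0,0,0,0,0],[0,0,0,0,0,0,0]]]'

```text
time: 3.95
tcp_pos: [526.0, 326.4, 41.0]
tool_rot: [3.14, -0.001, 1.235]
contact_force: [-0.9, -2.9, 11.8]
grip_width: 13.0
grasp_force: 59.4
```

Emit:
jog_arm --series '[[[0,0,0,2,0,0,0],[0,0,0,2,0,0,0],[0,-1.05,-3.7,0,0,0,0.074],[0,-1.05,-3.7,0,0,0,0.074],[0,-1.05,-3.7,0,0,0,0.074],[0,-1.05,-3.7,0,0,0,0.074],[0,-1.05,-3.7,0,0,0,0.074],[0,-1.05,-3.7,0,0,0,0.074],[0,-1.05,-3.7,0,0,0,0.074],[0,0,0,0,0,0,0],[0,0,0,-1.5,0,0,0],[0,0,0,0,0,0,0]]]'

```text
time: 4.95
tcp_pos: [451.5, 66.0, 63.7]
tool_rot: [-3.141, 0.001, 1.751]
contact_force: [-1.8, 0.6, -2.3]
grip_width: 13.0
grasp_force: 58.8
```

Run:
```python
from h import *
f=snap('wrist','w3'); s=get_state(); print(s['time'],s['tcp_pos'],s['tool_rot'],s['contact_force'],s['joint_positions'].round(2))
p=s['tcp_pos'][:2]; O=np.array([521.5,80.3]);th=np.radians(10.5);X=np.array([np.cos(th),np.sin(th)]);Y=np.array([-X[1],X[0]]);print((p-O)@X,(p-O)@Y)
```

```text
5.0 [451.48520109  66.90877935  64.29472438] [-3.14097840e+00  1.60077759e-04  1.75292253e+00] [-0.69300864  0.01037406 -1.73386594] [ 0.33  0.45 -0.73  2.2   0.49  0.66 -0.57]
-71.28275076527052 -0.40779975121166395
```

View pics/w3.png

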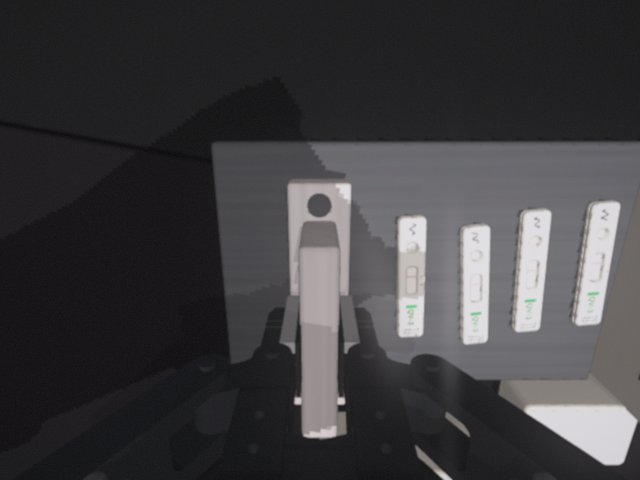

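The bar at (320,300) is square to the deck and behind the four cassettes, which start at column 411. I lower it.

Emit:
jog_arm --series '[[[0,0,0,-0.8,0,0,0],[0,0,0,-0.4,0,0,0],[0,0,0,-0.1,0,0,0],[0,0,0,0,0,0,0]]]'

```text
time: 5.33
tcp_pos: [451.7, 67.7, 51.3]
tool_rot: [-3.141, 0.0, 1.755]
contact_force: [-1.2, -1.1, 0.2]
grip_width: 13.0
grasp_force: 59.3
```

Emit:
jog_arm --series '[[[0,0.57,0.105,-0.05,0,0,0],[0,0.57,0.105,0,0,0,0],[0,0.57,0.105,0,0,0,0],[0,0.57,0.105,0,0,0,0],[0,0.57,0.105,0,0,0,0],[0,0.57,0.105,0,0,0,0],[0,0.57,0.105,0,0,0,0],[0,0.57,0.105,0,0,0,0],[0,0.57,0.105,0,0,0,0],[0,0.57,0.105,0,0,0,0],[0,0.57,0.105,0,0,0,0],[0,0.57,0.105,0,0,0,0]]]'

```text
time: 6.33
tcp_pos: [519.4, 80.2, 51.0]
tool_rot: [-3.14, 0.001, 1.755]
contact_force: [-10.1, -1.3, 14.9]
grip_width: 12.9
grasp_force: 62.3
```

Emit:
jog_arm --series '[[[0,0.4,0.074,0,0,0,0],[0,0.4,0.074,0,0,0,0],[0,0.4,0.074,0,0,0,0],[0,0.2,0.037,0,0,0,0],[0,0.1,0.019,0,0,0,0],[0,0,0,0,0,0,0]]]'

```text
time: 6.83
tcp_pos: [534.6, 83.1, 51.0]
tool_rot: [-3.14, 0.001, 1.755]
contact_force: [-6.2, -1.5, 11.8]
grip_width: 12.9
grasp_force: 61.8
```

Emit:
jog_arm --series '[[[0,0.1,0.019,0,0,0,0],[0,0.1,0.019,0,0,0,0],[0,0.1,0.019,0,0,0,0],[0,0.1,0.019,0,0,0,0],[0,0,0,0,0,0,0]]]'

```text
time: 7.25
tcp_pos: [538.5, 83.8, 51.0]
tool_rot: [-3.14, 0.001, 1.755]
contact_force: [-7.3, -1.6, 12.4]
grip_width: 13.2
grasp_force: 61.9
```

Run:
```python
from h import *
f=snap('wrist','w4'); s=get_state(); print(s['time'],s['tcp_pos'],s['contact_force'])
```

```text
7.3 [538.49655604  83.8141558   51.01594518] [-7.45927659 -1.53341305 10.61037013]
```

View pics/w4.png

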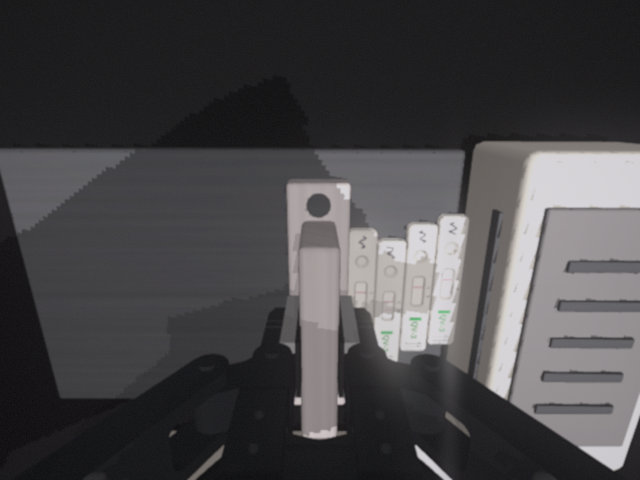

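The row is nearly tight, with the front cassette's edge at (466,220) and the head's foot at about (468,150). I push on until the force rises.

Emit:
jog_arm --series '[[[0,0.1,0.019,0,0,0,0],[0,0.1,0.019,0,0,0,0],[0,0,0,0,0,0,0]]]'

```text
time: 7.55
tcp_pos: [540.1, 84.1, 51.0]
tool_rot: [-3.139, 0.001, 1.755]
contact_force: [-9.5, -2.8, 14.9]
grip_width: 13.3
grasp_force: 62.3
```

Emit:
jog_arm --series '[[[0,0.1,0.019,0,0,0,0],[0,0.1,0.019,0,0,0,0],[0,0,0,0,0,0,0]]]'

```text
time: 7.8
tcp_pos: [540.4, 84.2, 51.0]
tool_rot: [-3.136, 0.002, 1.755]
contact_force: [-23.8, -5.4, 31.1]
grip_width: 12.8
grasp_force: 64.9
```

Emit:
jog_arm --series '[[[0,-0.1,-0.019,0,0,0,0],[0,-0.05,-0.01,0.02,0,0,0],[0.1,0,0,0,0,0,0],[0.25,0,0,0,0,0,0],[0.4,0,0,0,0,0,0],[0.4,0,0,0,0,0,0],[0.4,0,0,0,0,0,0],[0.4,0,0,0,0,0,0]]]'

```text
time: 8.47
tcp_pos: [541.7, 83.9, 51.0]
tool_rot: [3.142, -0.0, 1.754]
contact_force: [-0.4, -0.3, -0.4]
grip_width: 34.4
grasp_force: 0.0
```

Emit:
jog_arm --series '[[[0.4,0,0,2.5,0,0,0],[0.4,0,0,4,0,0,0],[0.7,0,0,4,0,0,0],[1,0,-3.0,1.5,0,0,-0.07],[1,-0.2,-4.0,0.5,0,0,-0.07],[1,-0.2,-4.0,0,0,0,-0.07],[1,-0.2,-3.8,0,0,0,-0.07],[1,0,0,0,0,0,0]]]'

```text
time: 9.13
tcp_pos: [534.8, -72.4, 175.8]
tool_rot: [-3.141, 0.003, 1.461]
contact_force: [0.3, -0.8, -0.6]
grip_width: 85.4
grasp_force: 0.0
```

Run:
```python
from h import *
f=snap('wrist','w5'); s=get_state(); print(s['time'],s['tcp_pos'],s['tool_rot'],s['joint_positions'].round(2))
```

```text
9.1833 [535.13916666 -68.72886271 175.89480687] [-3.14140798e+00  1.49902746e-03  1.46616577e+00] [ 0.59  0.37 -0.7   1.95  0.3   0.92 -0.37]
```

View pics/w5.png

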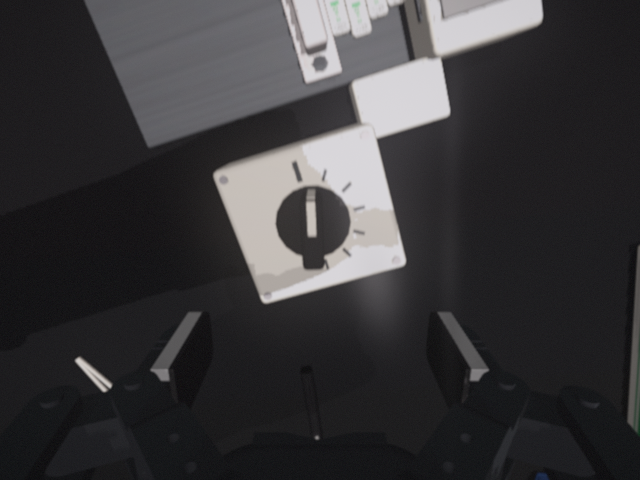

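The bar and row are in place at the top. The dial skirt is at (313,221) with the white line from (310,200) to (312,237), almost parallel to the pads.

Run:
```python
from h import *
f=load('w5'); d=ray(f,309.8,201,79)-ray(f,312,236,79); print('skirt',ray(f,313,221,49).round(1),'ptr',np.degrees(np.arctan2(d[1],d[0])),'line mid near top',ray(f,311,218,79).round(1), 'bar end grip',ray(f,313,262,79).round(1), ray(f,310,188,65).round(1))
t=ray(f,297,171,45)-ray(f,313,221,45); print(np.degrees(np.arctan2(t[1],t[0])))
```

```text
skirt [532.8 -61.4  49. ] ptr 86.75839166245657 line mid near top [533.2 -51.1  79. ] bar end grip [531.2 -79.5  79. ] [534.2 -35.6  65. ]
100.54643242460638
```

Emit:
jog_arm --series '[[[1,-0.25,0.1,-3.0,0,0,0],[1,0,0,-3.0,0,0,0],[1,0,0,-2.6,0,0,0],[0.7,0,0,-1.6,0,0,0],[0.5,0,0,0,0,0,0],[0.5,0,0,0,0,0,0]]]'

```text
time: 9.68
tcp_pos: [532.9, -62.4, 73.8]
tool_rot: [-3.14, -0.001, 1.475]
contact_force: [-0.3, -0.7, -0.6]
grip_width: 51.5
grasp_force: 0.0
```

Emit:
jog_arm --series '[[[0.3,0,0,0,0,0,0],[0,0,0,0,0,0,0],[0,0,0,0,0,0,0],[0,0,0,0,0,0,0],[0,0,0,0,0,0,0],[0,0,0,0,0,0,0]]]'

```text
time: 10.18
tcp_pos: [531.7, -63.0, 75.2]
tool_rot: [-3.14, 0.001, 1.474]
contact_force: [-15.9, 3.4, 22.1]
grip_width: 12.8
grasp_force: 59.2
```

Emit:
jog_arm --series '[[[0,-0.1,0,0.15,0,0,0],[0,0,0,0,0,0,-0.09],[0,0,0,0,0,0,-0.09],[0,0,0,0,0,0,-0.09],[0,0,0,0,0,0,-0.09],[0,0,0,0,0,0,-0.09],[0,0,0,0,0,0,-0.09],[0,0,0,0,0,0,-0.09],[0,0,0,0,0,0,-0.09],[0,0,0,0,0,0,-0.09],[0,0,0,0,0,0,-0.09],[0,0,0,0,0,0,0]]]'

```text
time: 11.18
tcp_pos: [531.0, -62.7, 75.4]
tool_rot: [-3.14, 0.001, 0.569]
contact_force: [-4.7, 3.8, -10.1]
grip_width: 13.1
grasp_force: 64.4
```

Emit:
jog_arm --series '[[[0,0,0,0,0,0,-0.083],[0,0,0,0,0,0,-0.083],[0,0,0,0,0,0,-0.083],[0,0,0,0,0,0,-0.083],[0,0,0,0,0,0,-0.083],[0,0,0,0,0,0,-0.083],[0,0,0,0,0,0,-0.083],[0,0,0,0,0,0,-0.083],[0,0,0,0,0,0,-0.083],[0,0,0,0,0,0,-0.083],[0,0,0,0,0,0,-0.083],[0,0,0,0,0,0,0]]]'

```text
time: 12.18
tcp_pos: [530.8, -62.0, 75.4]
tool_rot: [-3.141, 0.002, -0.342]
contact_force: [-4.3, 7.3, -7.6]
grip_width: 12.9
grasp_force: 64.8
```

Emit:
jog_arm --series '[[[0.2,0,0,0,0,0,0],[0.5,0,0,0,0,0,0],[0.7,0,0,0,0,0,0],[0.7,0,0,0,0,0,0],[0.7,0,0,0,0,0,0],[0.7,0,0,3,0,0,0],[0.7,0,0,4,0,0,0],[0.7,0,0,4,0,0,0],[0.7,-1,-2,3,0,0,0],[0.7,-1,-3,2,0,0,0],[0.7,0,0,0,0,0,0]]]'

```text
time: 13.1
tcp_pos: [512.2, -118.7, 240.1]
tool_rot: [3.141, -0.007, -0.344]
contact_force: [0.0, -1.7, -0.9]
grip_width: 59.7
grasp_force: 0.0
```

Run:
```python
from h import *
f=snap('top','t6');a=f['color'][130:280,230:400,::-1]
g=snap('wrist','w6')['color'][:,:,::-1]; s=get_state(); print(s['time'],s['tcp_pos'],s['tool_rot'],s['contact_force'])
cv2.imwrite('pics/both.png',np.vstack([cv2.resize(a,(400,353)),np.zeros((1,400,3),np.uint8)]) if 0 else np.hstack([cv2.resize(a,(397,350),interpolation=cv2.INTER_CUBIC),cv2.resize(g,(400,350))]))
```

```text
13.2 [ 512.12208725 -114.58685386  236.52551054] [-3.14152412e+00 -2.31369498e-03 -3.41612281e-01] [ 0.67472786  0.2506161  -0.7996631 ]
```

View pics/both.png

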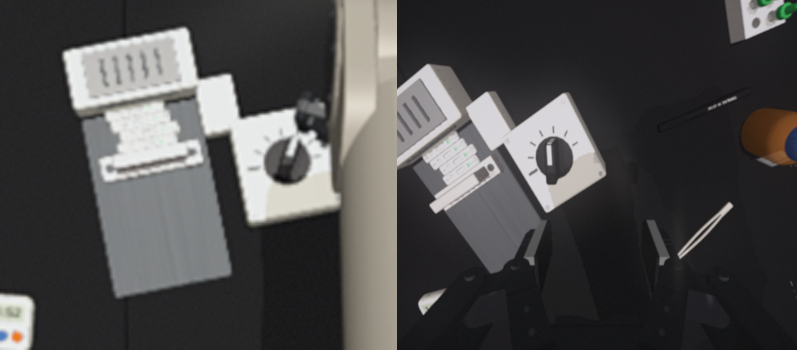

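The row is tight against the head with the bar square behind it, at (150,160) in the left picture. The dial pointer is at (549,150) in the right one. I check its angle numerically.

Run:
```python
from h import *
f=load('w6'); g=f['color'].min(2)
m=((g>120)*255).astype(np.uint8)[180:265,215:285]
n,l,s,c=cv2.connectedComponentsWithStats(m)
for i in range(1,n):
    if s[i,4]<15: continue
    ys,xs=np.where(l==i); P=np.array([ray(f,u+215,v+180,79)[:2] for u,v in zip(xs,ys)])
    w,V=np.linalg.eigh(np.cov(P.T)); d=V[:,1]; d=d*np.sign(d[0]); print(s[i],P.mean(0).round(1),np.sqrt(w*12).round(1),'ptr',np.degrees(np.arctan2(d[1],d[0])).round(1),'want -19.5')
# bar
for k in('t6',):
    f=load(k); g=f['color'].min(2); m=((g>150)*255).astype(np.uint8)
    u0,v0=proj(f,[541,84,12]); print('bar px',u0,v0)
f=load('w6'); g=f['color'].min(2)
for p in [(529,141),(529,84),]: pass
cv2.imwrite('pics/fin.png',cv2.resize(f['color'][80:320,0:340,::-1],(800,565),interpolation=cv2.INTER_CUBIC))
```

```text
[   0    0   70   85 3108] [531.4 -65.6] [64.5 83.1] ptr -25.3 want -19.5
[25 11 11  7 36] [555.6 -73.2] [2.9 8.3] ptr -73.0 want -19.5
[ 24  19  10  28 232] [542.9 -66.3] [ 6.4 22. ] ptr -19.5 want -19.5
bar px 293.17613164785865 198.27452747835434
```

View pics/fin.png

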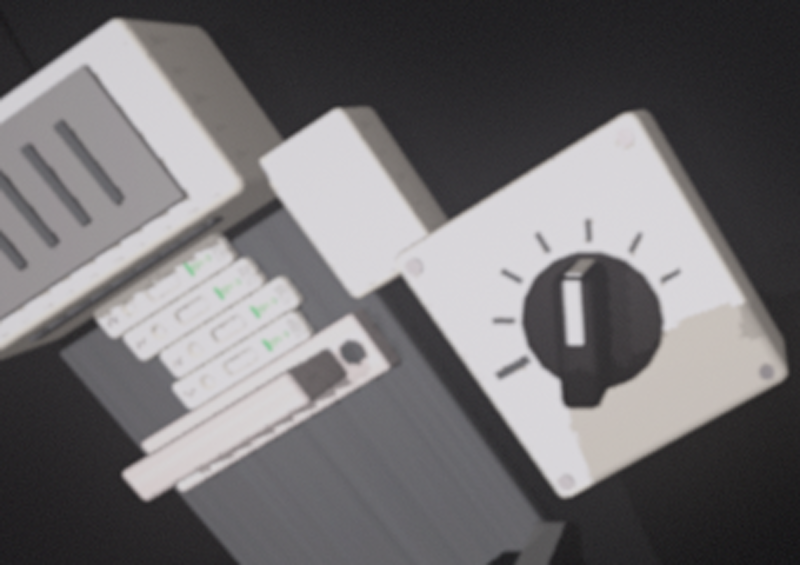

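The crop shows four cassettes tight and flat against the head, with the bar square behind them at (270,400). The dial pointer stands at the fourth tick (−19.5°, as wanted) and the robot is clear.

```bash
python3 -c "
from rig import hand_in; print(hand_in())"
```

```text
the job is handed in; nothing more can be done
None
```

The job is handed in, with no verdict returned: the last pictures show the four cassettes tight against the head, the bar square behind them, and the dial at four.

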